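Check-weigh a stain bottle: release the balance beam, then arrest it again

TASK

Compare the blue-capped stain bottle with the brass weight on the two-pan balance. Swing the balance's red-knobbed arrest lever all the way over to release the beam, let the beam tip and come to rest for about a second, then swing the lever fully back home so that the beam is held level again. Leave the bottle standing on its pan.

Things in the scene. Friction and masses are not known exactly. Their poses are not given: they have to be found in the camera images.
- arrest_lever (a joint): Arrest lever of the white two-pan balance: a flat steel arm, level over the front of the base, turning about an upright axis, red knob at its outer end. Rad: 0 = home, beam arrested (arm at the green pin, left seen from the front); 1.2 = end stop, beam released (yellow pin, right). Grows counter-clockwise seen from above. Stays where left (about 1 N at the knob); no spring.
- lever_knob (a point): Point on the axis of the lever's upright red knob (round, 18 mm across, 47 to 85 mm above the desk), 65 mm above the desk. The arm below is 12 mm wide, top 44 mm above the desk. z up; x points along the arm to the lever's turning axis, 80 mm away along +x: the knob moves on that circle. Nothing of the balance rises above the arm within 70 mm of the knob.
- beam (a joint): Tilt of the aluminium beam carrying the two steel pans (88 mm across, 102 mm above the desk), rad: 0 level, + or - 0.17 tipped to a stop. With the lever home, two padded posts hold it level from below; turning the lever lowers them and the heavier side (left or right) sinks within about a second. Turning the lever back lifts the beam level.
- bottle_mid (a point): Centre, half-way up, of the blue-capped white dropper bottle (30 mm across, 87 mm tall) that stands loose on one pan, left or right; a brass weight (34 mm across, 44 mm tall) stands on the other. z is up along the bottle. A 0.5 m tall microscope stands on the desk to the right of the balance: keep clear of it on the way.

How it is judged:
On the way:
1. the lever is over at its released end and the beam has tipped to a stop and come to rest (value of joint arrest_lever above 0.95 rad and (value of joint beam above 0.12 rad or value of joint beam below -0.12 rad) and velocity of joint beam between -0.1 and 0.1 rad/s), for 0.4 s.
At the end, for the whole second after the job is handed in: After the beam has been released and has come to rest tipped, the lever is back home within 0.2 rad, the beam is level within 0.05 rad and still, and the bottle stands upright on its pan within 30 mm of where it started (value of joint arrest_lever below 0.2 rad and value of joint beam between -0.05 and 0.05 rad and velocity of joint beam between -0.1 and 0.1 rad/s and angle between bottle_mid's own z axis and vertical below 0.15 rad and distance of bottle_mid from where it was at the start of the episode below 0.03 m); the robot touches nothing.
It fails at once if the bottle is knocked over (angle between bottle_mid's own z axis and vertical above 0.6 rad).
It also fails if it takes over 40 s, if anything falls off the work surface, if the arm or the gripper's body presses on something with over 40 N, if the wrist force passes 120 N, or if a joint passes its speed limit or range.

ROBOT

A 7-joint arm with a two-finger parallel gripper is mounted at the origin on a cart in front of the work surface, level with it; the furniture and walls round the work are solid. World frame = base frame: x ahead of the robot, y to its left, z up, the work surface at z = 0. Lengths are in m, angles in rad, forces in N, time in s.
With the tool pointing down it reaches from about 0.4 to 0.875 m from the base axis. Payload 6.5 kg.
Tool frame: the origin (TCP) lies midway between the tips of the shut fingers; the grasp point (between the pads) lies env.pinch_z behind it (env.pinch_z is the distance from the TCP to the grasp point, in m); z points along the fingers, y is the direction in which the jaws open and shut (so a half turn about z gives the same grasp; the last joint's range is limited). The gripper opens to 88 mm and grips with 3 to 60 N. Pads are 18 mm wide; open, the fingers measure 123 mm over their backs; the gripper's body (75 mm by 187 mm) begins 45 mm behind the grasp point.
Start: joints at [0.636, 0.536, -0.004, 1.538, 0.003, 1.067, -0.071], TCP at [0.496, -0.42, 0.239] pointing down, gripper open.
Joint ranges: [-2.7, 2.7], [-0.37, 2.16], [-1.27, 1.26], [0.24, 2.4], [-1.31, 4.45], [0.19, 1.91], [-2.76, 2.76]. Speed limits (rad/s): [2.39, 2.39, 3.14, 3.14, 3.14, 3.14, 3.14].

INTERFACE

Orientations are given as a rotation vector (axis times angle).
In Python, from bench import env gives the robot as it stands. The module is installed in compiled form; this text tells all that it offers.
- The arm moves only by the tool drive_tool, never from a script. Its argument "plan" is a list that holds one entry, the list of rows, each a list of 5 numbers: the shift along the tool's x, y, z normalised to -1 to 1, where 1 is 0.1 m, then the turn about the tool's z normalised to -1 to 1, where 1 is 180 degrees, then the closure, from -1 (fully open) to 1 (shut). A call has 1 to 10 rows; each row is the pose to reach, as a shift and turn from the pose measured when the call began, along the tool's axes at that moment, turning the shorter way round; what a row does not reach only later rows make up. A row lasts 1/12 s, in which the tool goes at most 41.7 mm and 7.16 degrees, less where a joint would pass 70% of its speed; a pose out of reach is approached as far as the arm can. A call with a number of a shift or a turn outside -1 to 1 is refused whole. A call with a gripper value outside its range is refused whole. The fingers move at their own pace and stop on an object; "squeeze" is the grip in N (left out, the last holds). Time passes only in rows, so rows that repeat a pose let the fingers close. It gives the time, the measured TCP pose, the force and the opening at its end, in the units of the state.
- env.read_state(): the state, without advancing time (a new reading comes with each control period).
- env.grab_frame(name): name is "scene" or "top" or "wrist"; returns the picture (420x560x3 uint8, red, green, blue); there is no depth.
- env.camera_model(name): a dict with "vfov" (degrees; the focal length in pixels is half the picture's height over the tangent of half this angle, whatever the lens; pixels are square), "cx", "cy" (the principal point, pixels), "dist_coeffs" ([k1, k2, p1, p2, k3] as OpenCV has them; the pictures are not rectified), "R" (3x3) and "t" (3): a world point X has camera coordinates R X + t. Camera axes: x right, y down, z forward; pixel columns grow to the right and rows downward; lengths in m; the calibration is good to about 2 mm. A picture is of the moment at which its call begins: read the wrist's pose just before it. camera_model takes no time and is no camera call; for the wrist camera it gives the pose at the moment of the call.
- env.finish_job(): hands the job in, once; it reports no verdict.
Trained networks look in the newest picture that a camera, given by its name, has taken for a name from the list of things; names that differ only in an ending like _2 or _b are one class to them, and where a whole thing is asked for, a point or a joint stands for the part that bears it (a point fixed in the world has none). Each returns a list of dicts, best first, with "conf" (0 to 1); they miss things now and then, are a little off and sometimes report something else, mostly with a low value. They report only what shows in the picture. A call takes as long as a camera call.
- env.look_for(camera, label): "position" ([column, row] in pixels, amid what is visible of it).
- env.outline_of(camera, label): "region" (420x560 bool, what is visible of it) and "position" ([column, row] in pixels, amid what is visible of it).
The state is a dict: "time_s": time; "q": joint angles; "qd": joint speeds; "joint_torque": joint torques, N m; "ee_pos": TCP position; "eef_rot": TCP orientation; "force": force on the tool from outside, world axes, zero at the start; "torque": the same for the moment, N m; "width": opening from 0.0 (shut) to 1.0 (fully open).
Only numpy, scipy, OpenCV 4.12 (cv2) and the standard library are available. Lean on these libraries where they do the work, as an engineer would, in place of code of your own. Each camera call takes 0.05 s, during which the arm holds its last target.

## Working session

There is one attempt and no reset: what is moved stays moved. The work goes in short steps, Python scripts to look and compute and a tool call to move; the robot and the scene stay as the last step left them, time stands still between calls to the robot, and variables do not carry over. Pictures are saved under pics/ and viewed, and the job is handed in when it is done.

Besides the shell and the picture viewer there is one more tool, called after ">>>" as a command line: name --argument value ..., lists and objects as JSON in quotes. drive_tool: Moves the arm, as the interface text tells. Its arguments: {"type":"object","properties":{"plan":{"type":"array"},"squeeze":{"type":"number"}},"required":["plan"]}

```bash
mkdir -p pics
python3 - <<'E'
from bench import env
import cv2, numpy as np
s=env.read_state(); print({k:np.round(v,3).tolist() for k,v in s.items()}, env.pinch_z)
for n in ("scene","top"):
    f=env.grab_frame(n); cv2.imwrite(f"pics/{n}0.png",f[:,:,::-1])
    c=env.camera_model(n); print(n,c)
    for l in ("lever_knob","arrest_lever","bottle_mid"):
        print(l,[(np.round(d["position"],1).tolist(),round(d["conf"],2)) for d in env.look_for(n,l)][:3])
print(env.read_state()["time_s"])
E
```

```text
{'time_s': 0.0, 'q': [0.636, 0.537, -0.004, 1.539, 0.003, 1.067, -0.071], 'qd': [-0.001, -0.001, -0.0, 0.0, 0.0, -0.001, 0.0], 'joint_torque': [0.001, -57.097, 0.991, -25.16, -0.056, 0.018, 0.0], 'ee_pos': [0.496, -0.419, 0.238], 'eef_rot': [-2.848, -1.322, 0.001], 'force': [-0.48, -0.024, -0.323], 'torque': [0.009, 0.03, -0.069], 'width': 0.998} 0.0187
scene {'vfov': 47.741493976713116, 'cx': 280.10728739043395, 'cy': 213.5548445577077, 'dist_coeffs': array([-0.10978129,  0.        ,  0.        ,  0.        ,  0.        ]), 'R': array([[ 0.87055826, -0.49179962,  0.01616939],
       [-0.39563139, -0.7191087 , -0.57127794],
       [ 0.29258183,  0.49093361, -0.82059738]]), 't': array([-0.34372924,  0.53501032,  0.63077678])}
lever_knob [([229.5, 290.3], 0.95)]
arrest_lever [([228.9, 292.4], 0.94)]
bottle_mid [([319.0, 249.2], 0.71), ([227.0, 290.6], 0.64)]
top {'vfov': 43.64032819451646, 'cx': 278.9159438458313, 'cy': 206.08468613520972, 'dist_coeffs': array([-0.11828465,  0.        ,  0.        ,  0.        ,  0.        ]), 'R': array([[ 0.01432789, -0.99989073, -0.00363972],
       [-0.99027719, -0.01368622, -0.13843328],
       [ 0.13836834,  0.00558779, -0.99036507]]), 't': array([0.32513298, 0.58932816, 0.90167373])}
lever_knob [([309.9, 277.3], 0.82)]
arrest_lever [([311.1, 279.3], 0.94)]
bottle_mid [([347.5, 195.6], 0.78)]
0.4
```

View pics/scene0.png

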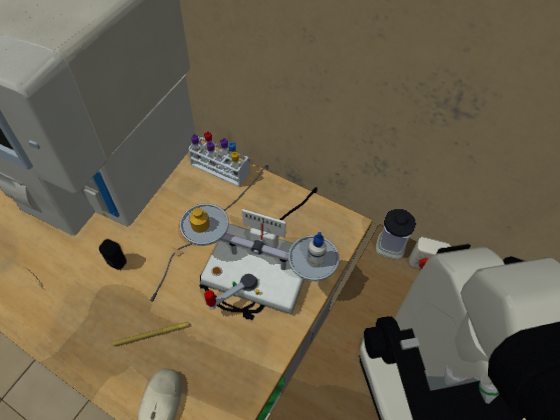

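View pics/top0.png

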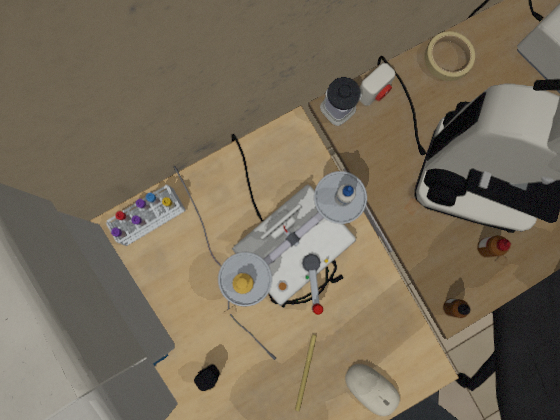

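```bash
cat > h.py <<'E'
import cv2, numpy as np
from bench import env
def K(c,h=420):
    f=h/2/np.tan(np.radians(c["vfov"]/2)); return np.array([[f,0,c["cx"]],[0,f,c["cy"]],[0,0,1]])
def ray(n,px,c=None):
    c=c or env.camera_model(n)
    u=cv2.undistortPoints(np.array([[px]],float),K(c),np.array(c["dist_coeffs"]))[0,0]
    R=np.array(c["R"]);t=np.array(c["t"])
    return -R.T@t, R.T@np.array([u[0],u[1],1])
def atz(n,px,z,c=None):
    o,d=ray(n,px,c); return o+d*(z-o[2])/d[2]
def tri(a,b):
    (o1,d1),(o2,d2)=a,b
    d1=d1/np.linalg.norm(d1);d2=d2/np.linalg.norm(d2)
    s=np.linalg.lstsq(np.c_[d1,-d2],o2-o1,rcond=None)[0]
    p,q=o1+s[0]*d1,o2+s[1]*d2; return (p+q)/2,np.linalg.norm(p-q)
def proj(n,X,c=None):
    c=c or env.camera_model(n)
    return cv2.projectPoints(np.array(X,float).reshape(-1,1,3),cv2.Rodrigues(np.array(c["R"]))[0],np.array(c["t"]),K(c),np.array(c["dist_coeffs"]))[0][:,0]
def red(im,box):
    x0,y0,x1,y1=box; h=cv2.cvtColor(im,cv2.COLOR_BGR2HSV)
    m=((h[...,0]<8)|(h[...,0]>172))&(h[...,1]>150)&(h[...,2]>60)
    w=np.zeros_like(m); w[y0:y1,x0:x1]=m[y0:y1,x0:x1]
    ys,xs=np.nonzero(w); return xs.mean(),ys.mean(),len(xs),(xs.min(),xs.max(),ys.min(),ys.max())
E
python3 - <<'E'
from h import *
t=cv2.imread("pics/top0.png");s=cv2.imread("pics/scene0.png")
a=red(t,(300,295,335,325));b=red(s,(195,280,225,312));print(a,b)
print(tri(ray("top",a[:2]),ray("scene",b[:2])))
print(atz("top",a[:2],.07),atz("scene",b[:2],.066))
print("pivot",atz("top",(311.5,262),.05),atz("scene",(249,283),.05))
cv2.imwrite("pics/z1.png",np.hstack([cv2.resize(t[160:330,220:380],None,fx=2.5,fy=2.5,interpolation=2),cv2.resize(s[190:330,180:340],(400,350),interpolation=2)if 0 else cv2.resize(s[160:330,180:340],None,fx=2.5,fy=2.5,interpolation=2)]))
E
```

```text
(np.float64(317.37931034482756), np.float64(308.7471264367816), 87, (np.int64(313), np.int64(322), np.int64(304), np.int64(314))) (np.float64(209.53900709219857), np.float64(297.5673758865248), 141, (np.int64(204), np.int64(215), np.int64(290), np.int64(306)))
(array([0.40337289, 0.26525494, 0.06678779]), np.float64(0.002721518367127524))
[0.40485852 0.26510997 0.07      ] [0.40214743 0.26601975 0.066     ]
pivot [0.48502256 0.27462308 0.05      ] [0.47883582 0.26530033 0.05      ]
```

View pics/z1.png

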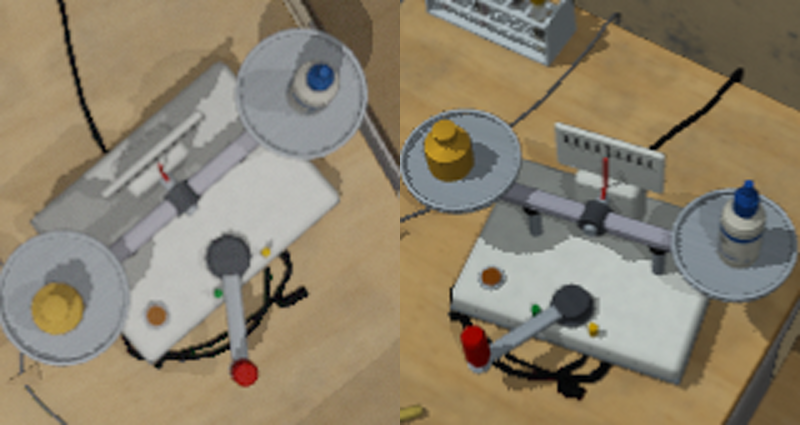

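Run:
```python
from h import *
from scipy.spatial.transform import Rotation as R
print("pivot",tri(ray("top",(311.2,262.8)),ray("scene",(249.2,281.2))))
st=env.read_state()
print(R.from_rotvec(st["eef_rot"]).as_matrix().round(3))
print("bottle cap",tri(ray("top",(348.3,190)),ray("scene",(318,238))))
print("bottle cap",atz("top",(348.3,191),.185), atz("scene",(317.5,240),.185))
for n,px,z in (("top",(346,195),.145),("scene",(317,250),.145)): print(n,atz(n,px,z))
print("pans",atz("top",(341,197),.102),atz("top",(245.5,279),.102),atz("scene",(313.5,258),.102))
for z in (0,.1,.3,.5): print(z,[atz("top",p,z)[:2].round(3).tolist() for p in ((418,200),(525,228),(480,90),(425,150))])
print(proj("top",[st["ee_pos"],[0,0,0]]),proj("scene",[st["ee_pos"]]))
f=env.grab_frame("wrist");cv2.imwrite("pics/w0.png",f[:,:,::-1])
cv2.imwrite("pics/t0b.png",cv2.resize(cv2.imread("pics/top0.png")[50:420,360:560],None,fx=1.6,fy=1.6))
```

```text
pivot (array([0.48375564, 0.27446881, 0.03668924]), np.float64(0.0005877611990675935))
[[ 0.646  0.764 -0.   ]
 [ 0.764 -0.646  0.   ]
 [-0.    -0.    -1.   ]]
bottle cap (array([0.59163746, 0.22573687, 0.1734902 ]), np.float64(0.002831213515923032))
bottle cap [0.58944155 0.22670039 0.185     ] [0.58289301 0.21765789 0.185     ]
top [0.58971284 0.2253091  0.145     ]
scene [0.58768965 0.22076195 0.145     ]
pans [0.59318616 0.22846946 0.102     ] [0.45365943 0.38660431 0.102     ] [0.59010579 0.2297105  0.102     ]
0 [[0.606, 0.07], [0.555, -0.139], [0.829, -0.062], [0.703, 0.054]]
0.1 [[0.59, 0.097], [0.544, -0.091], [0.79, -0.022], [0.678, 0.082]]
0.3 [[0.559, 0.149], [0.524, 0.005], [0.714, 0.058], [0.627, 0.138]]
0.5 [[0.528, 0.202], [0.503, 0.101], [0.637, 0.138], [0.576, 0.194]]
[[749.55879702 250.3440483 ]
 [455.57987349 526.30144238]] [[556.79546878 680.83731226]]
```

View pics/t0b.png

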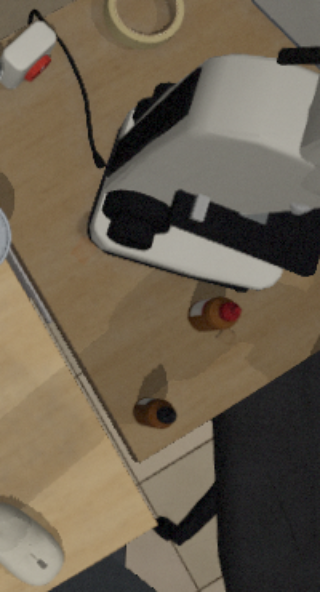

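View pics/w0.png

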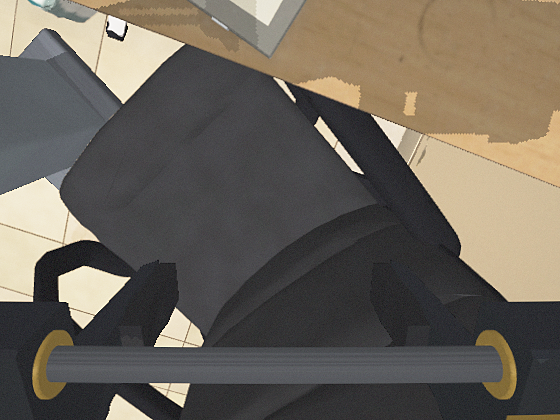

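Run:
```python
from h import *
c=env.camera_model("wrist");Rr=np.array(c["R"]);print("cam pos",-Rr.T@c["t"],"\n",Rr.round(2))
# chair top corners guess: match in wrist
for p in ((188,45),(280,80),(62,190),(110,85),(460,250),(345,95),(150,240)):
    print(p,[atz("wrist",p,z,c)[:2].round(2).tolist() for z in (0,-.2,-.5)])
for p in ((497,335),(560,290),(160+365,50+0),):
    print(p,[atz("top",p,z)[:2].round(2).tolist() for z in (.2,0,-.2,-.5)])
cv2.imwrite("pics/s0b.png",cv2.resize(cv2.imread("pics/scene0.png")[170:420,340:560],None,fx=2.3,fy=2.3))
```

```text
cam pos [ 0.54931382 -0.3562151   0.38334107] 
 [[ 0.76 -0.65  0.  ]
 [-0.61 -0.72  0.32]
 [-0.21 -0.24 -0.95]]
(188, 45) [[0.51, -0.27], [0.49, -0.23], [0.46, -0.16]]
(280, 80) [[0.56, -0.36], [0.56, -0.35], [0.57, -0.35]]
(62, 190) [[0.3, -0.29], [0.17, -0.25], [-0.02, -0.2]]
(110, 85) [[0.43, -0.25], [0.36, -0.19], [0.26, -0.11]]
(460, 250) [[0.6, -0.63], [0.62, -0.78], [0.66, -0.99]]
(345, 95) [[0.6, -0.41], [0.62, -0.44], [0.66, -0.48]]
(150, 240) [[0.33, -0.39], [0.22, -0.41], [0.05, -0.44]]
(497, 335) [[0.37, 0.01], [0.35, -0.08], [0.33, -0.16], [0.3, -0.28]]
(560, 290) [[0.44, -0.1], [0.44, -0.21], [0.43, -0.31], [0.43, -0.48]]
(525, 50) [[0.82, -0.06], [0.92, -0.16], [1.01, -0.26], [1.16, -0.42]]
```

View pics/s0b.png

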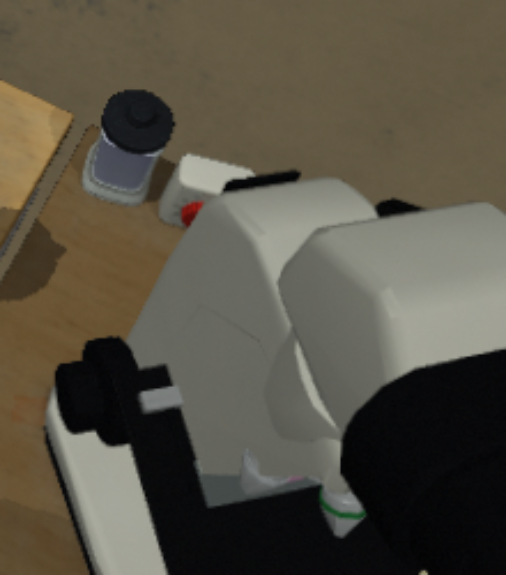

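>>> drive_tool --plan '[[[0,-0.4,0,-0.04,-1],[0,-0.8,0,-0.08,-1],[0,-1,0,-0.12,-1],[0,-1,0,-0.16,-1],[0,-1,0,-0.2,-1],[0,-1,0,-0.24,-1],[0,-1,0,-0.28,-1],[0,-1,0,-0.32,-1],[0,-1,0,-0.36,-1],[0,-1,0,-0.38,-1]]]'

```text
time_s: 1.28
ee_pos: [0.4199, -0.3552, 0.2388]
eef_rot: [1.605, 2.7, -0.0]
force: [-0.3, 0.1, -0.2]
width: 1.0
```

>>> drive_tool --plan '[[[0.35,0.1,0,-0.04,-1],[0.7,0.2,0,-0.08,-1],[1,0.25,0,-0.12,-1],[1,0.25,0,-0.16,-1],[1,0.25,0,-0.2,-1],[1,0.25,0,-0.22,-1],[1,0.25,0,-0.22,-1]]]'

```text
time_s: 1.87
ee_pos: [0.3941, -0.2555, 0.239]
eef_rot: [0.592, 3.085, -0.001]
force: [0.7, 0.8, 0.4]
width: 1.001
```

```bash
cat >> h.py <<'E'
def yaw(s=None):
    r=(s or env.read_state())["eef_rot"]; return 2*np.degrees(np.arctan2(r[1],r[0]))%360
def shift(target):
    from scipy.spatial.transform import Rotation as R
    s=env.read_state(); return (R.from_rotvec(s["eef_rot"]).as_matrix().T@(np.array(target)-s["ee_pos"])/.1).round(3)
E
python3 - <<'E'
from h import *
s=env.read_state();print(s["ee_pos"],yaw(s),s["q"].round(2))
print(shift([.425,-.16,.239]))
f=env.grab_frame("top");cv2.imwrite("pics/t1.png",f[:,:,::-1])
f=env.grab_frame("wrist");cv2.imwrite("pics/w1.png",f[:,:,::-1])
E
```

```text
[ 0.39406488 -0.25547466  0.23899067] 158.28652031799126 [ 0.85  0.26 -0.43  1.98  0.14  0.93  1.54]
[ 0.066  1.001 -0.   ]
```

View pics/t1.png

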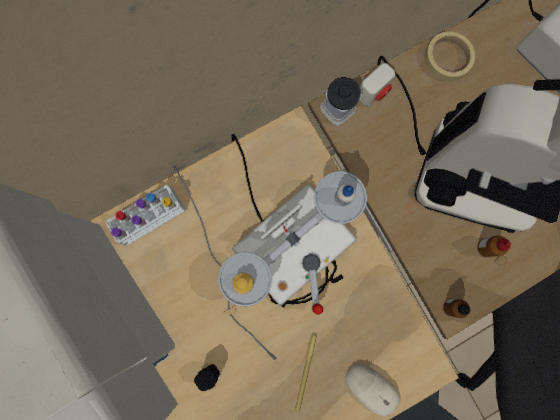

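View pics/w1.png

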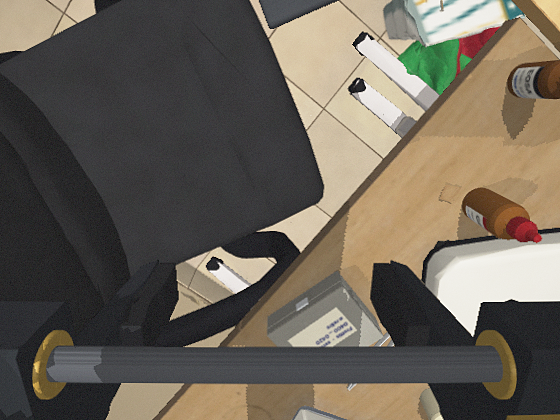

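>>> drive_tool --plan '[[[0.1,0.33,0,-0.03,-1],[0.2,0.66,0,-0.06,-1],[0.25,0.93,0,-0.1,-1],[0.25,0.93,0,-0.1,-1],[0.25,0.93,0,-0.1,-1]]]'

```text
time_s: 2.38
ee_pos: [0.4061, -0.1591, 0.239]
eef_rot: [0.11, 3.139, -0.001]
force: [-0.0, 0.1, -0.1]
width: 1.0
```

Run:
```python
from h import *
s=env.read_state();print(s["ee_pos"],yaw(s),s["q"].round(2))
print(shift([.415,-.06,.239]))
```

```text
[ 0.4060992  -0.15908282  0.23899248] 175.97683924331335 [ 0.76  0.21 -0.55  2.05  0.14  0.91  1.64]
[-0.019  0.995 -0.   ]
```

>>> drive_tool --plan '[[[0,0.33,0,-0.03,-1],[0,0.66,0,-0.06,-1],[0,1,0,-0.07,-1],[0,1,0,-0.07,-1],[0,1,0,-0.07,-1]]]'

```text
time_s: 2.8
ee_pos: [0.4134, -0.0593, 0.2391]
eef_rot: [-0.233, 3.132, -0.001]
force: [0.4, -1.2, -0.6]
width: 0.998
```

Run:
```python
from h import *
s=env.read_state();print(s["ee_pos"],yaw(s),s["q"].round(2))
print(shift([.42,.035,.239]))
f=env.grab_frame("top");cv2.imwrite("pics/t2.png",f[:,:,::-1])
```

```text
[ 0.41341981 -0.05931179  0.23906704] 188.51448787495045 [ 0.63  0.19 -0.66  2.09  0.15  0.91  1.61]
[-0.205  0.923  0.   ]
```

View pics/t2.png

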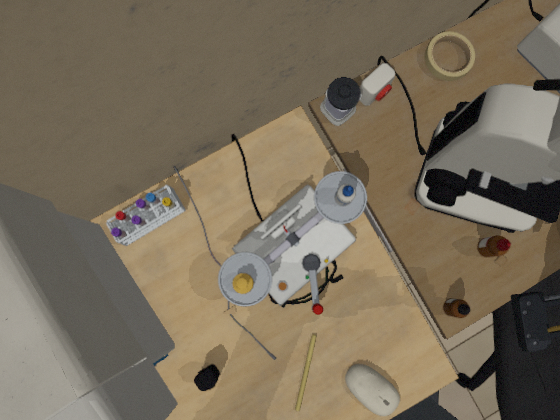

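>>> drive_tool --plan '[[[-0.07,0.33,0,-0.03,-1],[-0.14,0.66,0,-0.06,-1],[-0.1,0.97,0,-0.07,-1],[-0.1,0.97,0,-0.07,-1],[-0.1,0.97,0,-0.07,-1]]]'

```text
time_s: 3.27
ee_pos: [0.4091, 0.0361, 0.2388]
eef_rot: [-0.57, 3.089, -0.002]
force: [-0.6, -1.1, -1.1]
width: 0.999
```

Run:
```python
from h import *
s=env.read_state();print(s["ee_pos"],yaw(s),s["q"].round(2))
print(shift([.41,.135,.239]))
```

```text
[0.40910343 0.03606167 0.23878805] 200.89737001774313 [ 0.49  0.19 -0.76  2.1   0.17  0.91  1.58]
[-0.361  0.921 -0.003]
```

>>> drive_tool --plan '[[[-0.12,0.31,0,-0.03,-1],[-0.24,0.62,0,-0.06,-1],[-0.36,0.92,0,-0.07,-1],[-0.36,0.92,0,-0.07,-1],[-0.36,0.92,0,-0.07,-1]]]'

```text
time_s: 3.68
ee_pos: [0.4106, 0.134, 0.2384]
eef_rot: [0.902, -3.009, 0.002]
force: [0.5, -0.5, -0.9]
width: 1.0
```

Run:
```python
from h import *
s=env.read_state();print(s["ee_pos"],yaw(s),s["q"].round(2))
k=np.array([.4035,.265]);p=np.array([.4837,.2744]);v=k-p;print(np.linalg.norm(v))
b=np.array([.5892,.2255])
for a in (0,.6,1.2):
    R=np.array([[np.cos(a),-np.sin(a)],[np.sin(a),np.cos(a)]]); e=p+R@v; w=b-e
    Y=np.radians(222);print(a,e.round(4),"bottle in tool x,y",w@[np.cos(Y),np.sin(Y)],w@[np.sin(Y),-np.cos(Y)])
print(shift([.402,.225,.2]))
f=env.grab_frame("top");cv2.imwrite("pics/t3.png",f[:,:,::-1])
```

```text
[0.41064202 0.13401479 0.23843212] 213.39010378613386 [ 0.32  0.26 -0.84  2.05  0.24  0.93  1.51]
0.08074899380178058
0 [0.4035 0.265 ] bottle in tool x,y -0.11157133513997715 -0.15361177420719702
0.6 [0.4228 0.2214] bottle in tool x,y -0.1264194754636209 -0.10825434877303845
1.2 [0.4634 0.1962] bottle in tool x,y -0.11306344560392641 -0.06243535948395859
[-0.429  0.808  0.383]
```

View pics/t3.png

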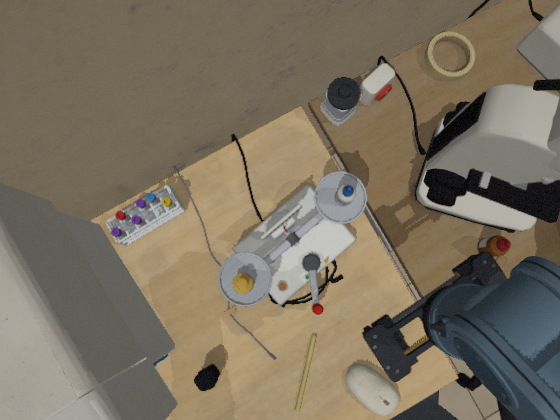

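>>> drive_tool --plan '[[[-0.14,0.27,0.1,-0.03,-1],[-0.28,0.54,0.2,-0.05,-1],[-0.43,0.81,0.38,-0.05,-1],[-0.43,0.81,0.38,-0.05,-1],[-0.43,0.81,0.38,-0.05,-1]]]'

```text
time_s: 4.15
ee_pos: [0.4019, 0.2228, 0.199]
eef_rot: [1.13, -2.927, 0.004]
force: [0.1, -1.4, -0.7]
width: 0.999
```

Run:
```python
from h import *
s=env.read_state();print(s["ee_pos"],yaw(s),s["q"].round(2))
print(shift([.4035,.265,.14]))
c=env.camera_model("wrist")
f=env.grab_frame("wrist");cv2.imwrite("pics/w4.png",f[:,:,::-1])
print(proj("wrist",[[.4035,.265,.085],[.4035,.265,.047]],c))
```

```text
[0.40194839 0.22281203 0.1990374 ] 222.22727577914694 [ 0.1   0.39 -0.85  2.02  0.38  0.89  1.35]
[-0.298  0.303  0.589]
[[312.90668427 242.27271817]
 [308.55381964 224.70616999]]
```

View pics/w4.png

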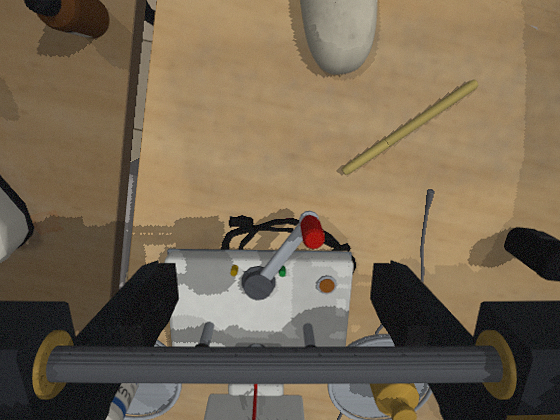

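>>> drive_tool --plan '[[[-0.15,0.15,0.3,0,-0.2],[-0.3,0.3,0.59,0,-0.2],[-0.3,0.3,0.59,0,-0.2],[-0.3,0.3,0.59,0,-0.2]]]'

```text
time_s: 4.53
ee_pos: [0.4048, 0.2618, 0.1396]
eef_rot: [1.124, -2.928, 0.007]
force: [0.2, -0.2, -0.6]
width: 0.721
```

Run:
```python
from h import *
s=env.read_state();print(s["ee_pos"],yaw(s),s["q"].round(2),s["width"])
c=env.camera_model("wrist")
f=env.grab_frame("wrist")[:,:,::-1].copy()
r=red(f,(200,100,400,345));print(r)
print(atz("wrist",r[:2],.07,c), proj("wrist",[[.4035,.265,.085],[.4035,.265,.047],[.4035,.265,.066]],c))
print("shift",shift([.4035,.265,.053]))
for p in proj("wrist",[[.4035,.265,.085],[.4035,.265,.047]],c): cv2.circle(f,tuple(int(v) for v in p),3,(255,255,0),-1)
cv2.imwrite("pics/w5.png",f)
```

```text
[0.40479521 0.26176907 0.13961872] 221.99899433078238 [-0.06  0.52 -0.77  2.01  0.5   0.81  1.19] 0.7207919900390356
(np.float64(280.3226141078838), np.float64(226.34128630705393), 964, (np.int64(267), np.int64(295), np.int64(205), np.int64(247)))
[0.40129538 0.26418006 0.07      ] [[279.19459341 238.86467959]
 [278.59082141 217.36421194]
 [278.8696189  227.28868994]]
shift [-0.012  0.04   0.876]
```

View pics/w5.png

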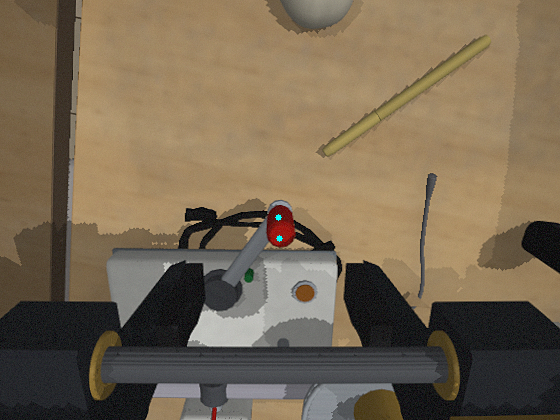

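>>> drive_tool --plan '[[[0,0.04,0.2,0,-0.2],[0,0.04,0.4,0,-0.2],[0,0.04,0.6,0,-0.2],[0,0.04,0.75,0,-0.2],[0,0.04,0.86,0,-0.2],[0,0.04,0.86,0,-0.2]]]'

```text
time_s: 5.08
ee_pos: [0.4033, 0.262, 0.0542]
eef_rot: [1.119, -2.931, 0.01]
force: [0.2, -0.7, 0.6]
width: 0.603
```

>>> drive_tool --plan '[[[0,0,0,0,0.3],[0,0,0,0,0.6],[0,0,0,0,0.8],[0,0,0,0,0.8],[0,0,0,0,0.8],[0,0,0,0,0.8]]]' --squeeze 6

```text
time_s: 5.58
ee_pos: [0.4031, 0.2623, 0.0546]
eef_rot: [1.12, -2.931, 0.009]
force: [-1.3, -0.3, 2.2]
width: 0.199
```

Run:
```python
from h import *
s=env.read_state();print(s["ee_pos"],yaw(s),s["q"].round(2),s["width"],s["force"])
f=env.grab_frame("wrist")[:,:,::-1].copy();cv2.imwrite("pics/w6.png",f)
k=np.array([.4033,.2648]);p=np.array([.483,.2744])
k0=s["ee_pos"][:2];v=k-p
for a in (.2,.4,.6,.8,1.0,1.2):
    R=np.array([[np.cos(a),-np.sin(a)],[np.sin(a),np.cos(a)]]); e=p+R@v
    print(a,shift([*(k0+e-k),s["ee_pos"][2]]))
```

```text
[0.40311883 0.26228773 0.05455265] 221.81617683801971 [-0.16  0.66 -0.64  2.06  0.66  0.65  1.05] 0.19919122408205872 [-1.26260039 -0.33786281  2.23748786]
0.2 [ 0.078 -0.14   0.001]
0.4 [ 0.127 -0.293  0.002]
0.6 [ 0.145 -0.452  0.002]
0.8 [ 0.13  -0.611  0.003]
1.0 [ 0.084 -0.765  0.003]
1.2 [ 0.009 -0.906  0.003]
```

View pics/w6.png

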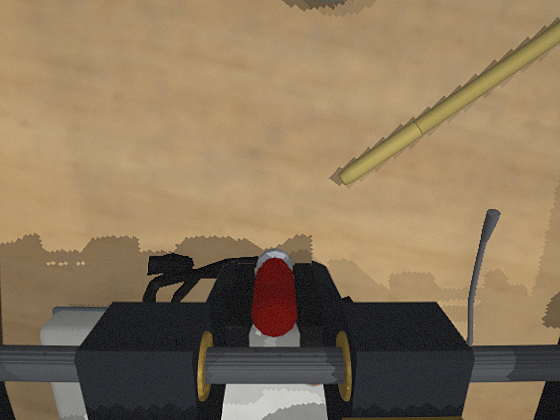

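>>> drive_tool --plan '[[[0.02,-0.035,0,0,0.8],[0.04,-0.07,0,0,0.8],[0.06,-0.105,0,0,0.8],[0.08,-0.14,0,0,0.8],[0.105,-0.215,0,0,0.8],[0.127,-0.29,0,0,0.8],[0.14,-0.37,0,0,0.8],[0.145,-0.45,0,0,0.8],[0.145,-0.45,0,0,0.8]]]'

```text
time_s: 6.38
ee_pos: [0.424, 0.2165, 0.0546]
eef_rot: [1.115, -2.932, 0.013]
force: [-1.0, -3.0, 0.8]
width: 0.199
```

Run:
```python
from h import *
s=env.read_state();print(s["ee_pos"],yaw(s),s["q"].round(2),s["width"],s["force"])
c=env.camera_model("wrist");
f=env.grab_frame("wrist")[:,:,::-1].copy();cv2.imwrite("pics/w7.png",f)
f=env.grab_frame("scene")[:,:,::-1].copy();cv2.imwrite("pics/s7.png",cv2.resize(f[160:330,160:380],None,fx=3,fy=3))
r=red(f,(190,260,280,330));print(r,atz("scene",r[:2],.066))
k0=np.array([.4031,.2623]);k=np.array([.4033,.2648]);p=np.array([.483,.2744]);v=k-p
for a in (.7,.8,.9,1.0,1.1,1.2,1.25):
    R=np.array([[np.cos(a),-np.sin(a)],[np.sin(a),np.cos(a)]]); e=p+R@v
    print(a,shift([*(k0+e-k),.0545]))
```

```text
[0.42399994 0.21652259 0.05464193] 221.62643268529527 [-0.06  0.65 -0.64  2.07  0.66  0.64  1.14] 0.19926912518010642 [-0.99707473 -2.99559616  0.83022462]
(np.float64(230.1875), np.float64(313.375), 16, (np.int64(229), np.int64(233), np.int64(308), np.int64(319))) [0.42072972 0.22205848 0.066     ]
0.7 [-0.009 -0.065  0.002]
0.8 [-0.021 -0.144  0.002]
0.9 [-0.04  -0.222  0.002]
1.0 [-0.067 -0.298  0.003]
1.1 [-0.101 -0.37   0.003]
1.2 [-0.143 -0.439  0.003]
1.25 [-0.166 -0.472  0.003]
```

View pics/s7.png

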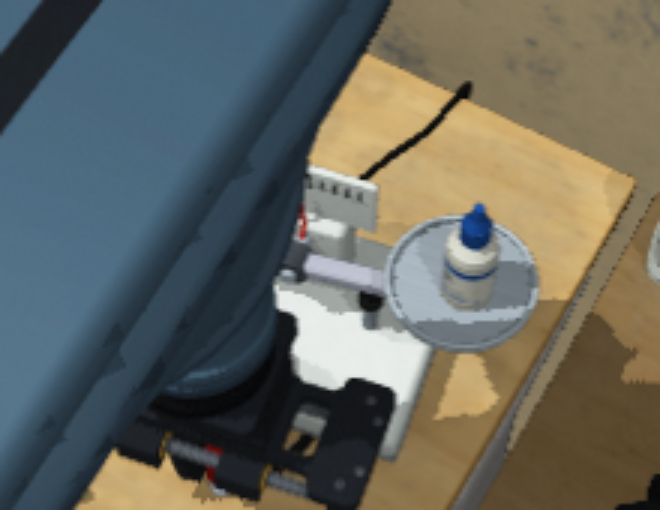

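View pics/w7.png

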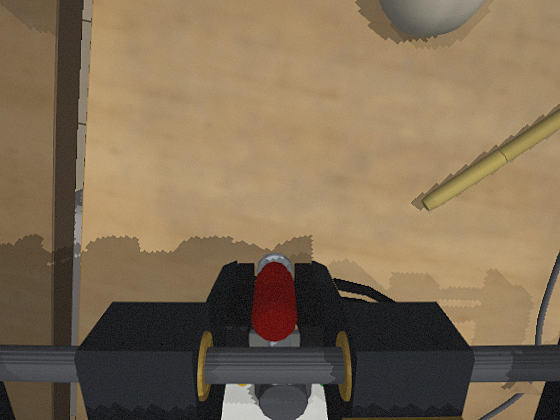

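>>> drive_tool --plan '[[[-0.004,-0.03,0,0,0.8],[-0.009,-0.065,0,0,0.8],[-0.015,-0.105,0,0,0.8],[-0.021,-0.144,0,0,0.8],[-0.03,-0.183,0,0,0.8],[-0.04,-0.222,0,0,0.8],[-0.053,-0.26,0,0,0.8],[-0.067,-0.298,0,0,0.8],[-0.1,-0.37,0,0,0.8],[-0.135,-0.428,0,0,0.8]]]'

```text
time_s: 7.32
ee_pos: [0.4615, 0.1943, 0.0547]
eef_rot: [1.115, -2.93, 0.012]
force: [-12.5, 4.1, 3.8]
width: 0.223
```

Run:
```python
from h import *
s=env.read_state();print(s["ee_pos"],yaw(s),s["q"].round(2),s["width"],s["force"])
f=env.grab_frame("wrist")[:,:,::-1].copy();cv2.imwrite("pics/w8.png",f)
f=env.grab_frame("scene")[:,:,::-1].copy();cv2.imwrite("pics/s8.png",cv2.resize(f[160:330,160:380],None,fx=3,fy=3))
k0=np.array([.4031,.2623]);k=np.array([.4033,.2648]);p=np.array([.483,.2744]);v=k-p;w=s["ee_pos"][:2]-k0+k-p
print("lever",np.arctan2(w[1],w[0])-np.arctan2(v[1],v[0]),np.linalg.norm(w))
```

```text
[0.4614902  0.19425314 0.05472945] 221.680700390271 [ 0.01  0.68 -0.64  2.01  0.65  0.68  1.24] 0.2234527119437682 [-12.48687296   4.08207963   3.76310067]
lever 1.1830719560014453 0.08051796327008406
```

View pics/s8.png

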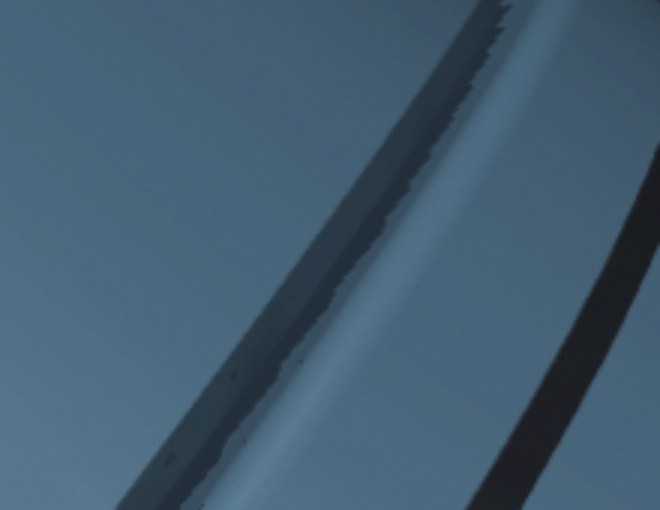

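View pics/w8.png

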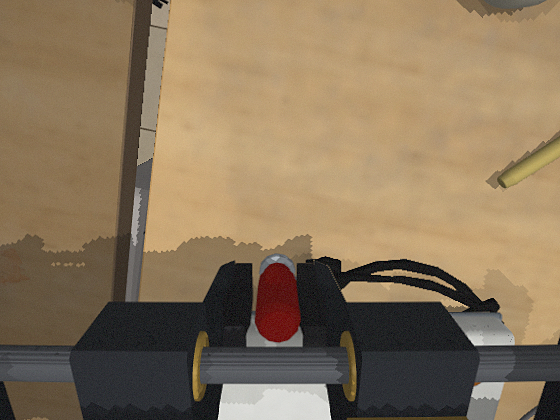

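>>> drive_tool --plan '[[[0.01,0.02,0,0,0.8],[0.01,0.02,0,0,0.8],[0.01,0.02,0,0,0.8],[0.01,0.02,0,0,0.8],[0.01,0.02,0,0,0.8],[0.01,0.02,0,0,0.8],[0.01,0.02,0,0,0.8],[0.01,0.02,0,0,0.8],[0.01,0.02,0,0,0.8],[0.01,0.02,0,0,0.8]]]'

```text
time_s: 8.25
ee_pos: [0.4586, 0.1958, 0.0547]
eef_rot: [1.115, -2.93, 0.01]
force: [1.5, -3.4, 2.2]
width: 0.197
```

>>> drive_tool --plan '[[[0,0,0,0,0.8],[0,0,0,0,0.8],[0,0,0,0,0.8],[0,0,0,0,0.8],[0,0,0,0,0.8],[0,0,0,0,0.8],[0,0,0,0,0.8],[0,0,0,0,0.8],[0,0,0,0,0.8],[0,0,0,0,0.8]]]'

```text
time_s: 9.08
ee_pos: [0.4586, 0.1958, 0.0547]
eef_rot: [1.114, -2.929, 0.01]
force: [1.3, -3.4, 2.4]
width: 0.199
```

Run:
```python
from h import *
s=env.read_state();print(s["ee_pos"],yaw(s),s["q"].round(2),s["width"],s["force"])
f=env.grab_frame("top")[:,:,::-1].copy();cv2.imwrite("pics/t9.png",cv2.resize(f[130:330,200:400],None,fx=2.5,fy=2.5))
k0=np.array([.4031,.2623]);k=np.array([.4033,.2648]);p=np.array([.483,.2744]);v=k-p;w=s["ee_pos"][:2]-k0+k-p
print("lever",np.arctan2(w[1],w[0])-np.arctan2(v[1],v[0]),np.linalg.norm(w))
for a in (1.1,1,.9,.8,.7,.6,.5,.4,.3,.2,.1,0,-.03):
    R=np.array([[np.cos(a),-np.sin(a)],[np.sin(a),np.cos(a)]]); e=p+R@v
    print(a,shift([*(k0+e-k),.0545]))
```

```text
[0.45862369 0.19578923 0.05465217] 221.6570827117403 [ 0.01  0.68 -0.64  2.01  0.65  0.68  1.23] 0.19925028306107784 [ 1.3050529  -3.38224237  2.38373832]
lever 1.143355681666407 0.07985826675773432
1.1 [0.021 0.028 0.002]
1 [0.055 0.101 0.002]
0.9 [0.082 0.176 0.002]
0.8 [0.102 0.254 0.002]
0.7 [0.113 0.334 0.002]
0.6 [0.116 0.414 0.001]
0.5 [0.112 0.494 0.001]
0.4 [0.099 0.573 0.001]
0.3 [0.079 0.651 0.   ]
0.2 [ 0.051  0.726 -0.   ]
0.1 [ 0.015  0.798 -0.001]
0 [-0.027  0.866 -0.001]
-0.03 [-0.041  0.886 -0.002]
```

View pics/t9.png

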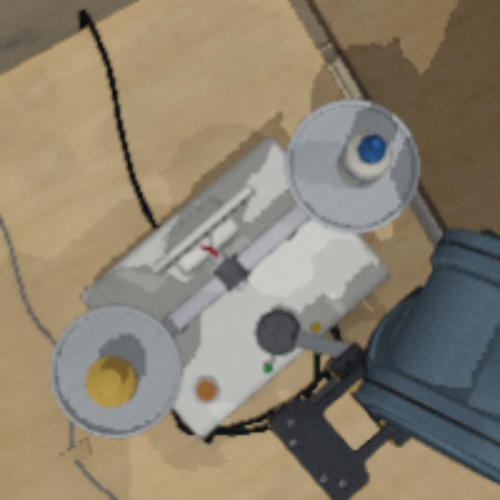

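Run:
```python
from h import *
a=cv2.imread("pics/top0.png");b=env.grab_frame("top")[:,:,::-1].copy();cv2.imwrite("pics/t10.png",b)
print(env.read_state()["time_s"])
A=a[165:320,215:372];B=b[165:320,215:372]
cv2.imwrite("pics/c10.png",np.hstack([cv2.resize(x,(395,390),interpolation=2) for x in (A,B)]))
# expected motion of right pan centre per tilt
for nm,X in (("right",[.592,.2285]),("left",[.4537,.3866])):
    print(nm,[proj("top",[[*X,z]]).round(1).tolist() for z in (.085,.102,.119)])
for nm,(x0,y0,x1,y1) in (("bottlepan",(312,170,370,226)),("brasspan",(216,250,274,308)),("base",(265,225,300,255))):
    g=[cv2.cvtColor(i[y0:y1,x0:x1],cv2.COLOR_BGR2GRAY).astype(np.float32) for i in (a,b)]
    print(nm,cv2.phaseCorrelate(*g))
```

```text
9.1833
right [[[339.9, 199.2]], [[341.0, 197.7]], [[342.1, 196.1]]]
left [[[246.2, 279.0]], [[245.5, 279.0]], [[244.8, 279.0]]]
bottlepan ((0.21369476292083078, -0.5363343797344413), 0.9518534885512457)
brasspan ((0.3495230514737777, -0.39573239028157303), 0.8769170729981528)
base ((-0.2808486229812637, 0.003060092188540864), 0.768592518347281)
```

View pics/c10.png

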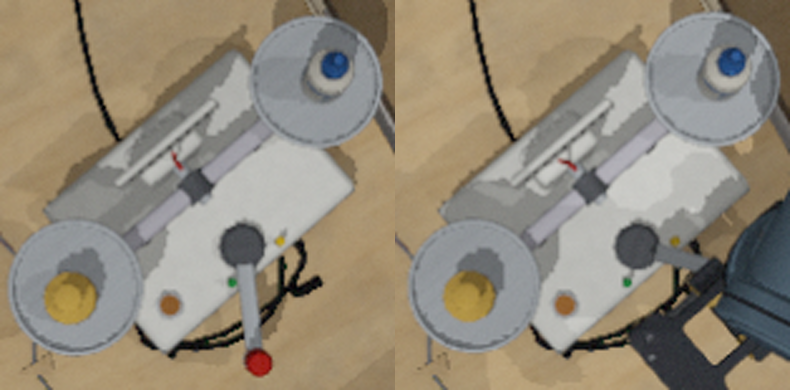

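>>> drive_tool --plan '[[[0.021,0.028,0,0,0.8],[0.04,0.065,0,0,0.8],[0.055,0.1,0,0,0.8],[0.07,0.138,0,0,0.8],[0.082,0.176,0,0,0.8],[0.092,0.215,0,0,0.8],[0.102,0.254,0,0,0.8],[0.108,0.294,0,0,0.8],[0.113,0.334,0,0,0.8],[0.116,0.374,0,0,0.8]]]'

```text
time_s: 10.02
ee_pos: [0.4246, 0.2164, 0.0546]
eef_rot: [1.115, -2.929, 0.009]
force: [-0.0, -2.1, -0.9]
width: 0.201
```

```bash
cat > ret.py <<'E'
from h import *
s=env.read_state();print(s["time_s"],s["ee_pos"],yaw(s),s["width"],s["force"])
k0=np.array([.4031,.2623]);k=np.array([.4033,.2648]);p=np.array([.483,.2744]);v=k-p;w=s["ee_pos"][:2]-k0+k-p
print("lever",np.arctan2(w[1],w[0])-np.arctan2(v[1],v[0]),np.linalg.norm(w))
for a in (.6,.5,.4,.3,.2,.1,0,-.03):
    R=np.array([[np.cos(a),-np.sin(a)],[np.sin(a),np.cos(a)]]); e=p+R@v
    print(a,shift([*(k0+e-k),.0545]))
E
python3 ret.py
```

```text
10.0167 [0.42461448 0.21640736 0.0545689 ] 221.6707731168816 0.20064984447732706 [-0.02809002 -2.13449274 -0.91186816]
lever 0.6418397366378374 0.08040514725014133
0.6 [-0.001  0.034  0.001]
0.5 [-0.005  0.114  0.   ]
0.4 [-0.018  0.193 -0.   ]
0.3 [-0.038  0.271 -0.   ]
0.2 [-0.067  0.346 -0.001]
0.1 [-0.102  0.418 -0.001]
0 [-0.144  0.486 -0.002]
-0.03 [-0.158  0.505 -0.002]
```

>>> drive_tool --plan '[[[0,0.05,0,0,0.8],[-0.005,0.114,0,0,0.8],[-0.018,0.193,0,0,0.8],[-0.038,0.27,0,0,0.8],[-0.052,0.31,0,0,0.8],[-0.067,0.346,0,0,0.8],[-0.102,0.418,0,0,0.8],[-0.144,0.486,0,0,0.8],[-0.144,0.486,0,0,0.8],[-0.144,0.486,0,0,0.8]]]'

```text
time_s: 10.85
ee_pos: [0.4027, 0.2638, 0.0544]
eef_rot: [1.117, -2.929, 0.007]
force: [-1.6, 1.0, 1.0]
width: 0.199
```

```bash
python3 ret.py
```

```text
10.85 [0.4027454  0.26383118 0.05439108] 221.75652015334907 0.19899926327055603 [-1.58114946  1.00140476  0.99474783]
lever -0.019421926002943124 0.08046020791639497
0.6 [ 0.152 -0.466  0.001]
0.5 [ 0.147 -0.386  0.001]
0.4 [ 0.134 -0.306  0.   ]
0.3 [ 0.114 -0.229  0.   ]
0.2 [ 0.086 -0.154 -0.   ]
0.1 [ 0.05  -0.082 -0.001]
0 [ 0.008 -0.014 -0.001]
-0.03 [-0.007  0.006 -0.001]
```

Home. Open to moderate width, lift straight up, then back off and look.

>>> drive_tool --plan '[[[0,0,0,0,0.3],[0,0,0,0,0],[0,0,0,0,-0.2],[0,0,0,0,-0.2],[0,0,0,0,-0.2],[0,0,-0.2,0,-0.2],[0,0,-0.5,0,-0.2],[0,0,-0.9,0,-0.2],[0,0,-1,0,-0.2],[0,0,-1,0,-0.2]]]'

```text
time_s: 11.68
ee_pos: [0.405, 0.2657, 0.1571]
eef_rot: [1.118, -2.935, 0.005]
force: [0.1, -0.0, -0.9]
width: 0.605
```

>>> drive_tool --plan '[[[0,0,-0.3,0,-0.2],[0.1,-0.3,-0.6,0,-0.2],[0.2,-0.6,-0.8,0,-0.2],[0.2,-1,-0.8,0,-0.2],[0.2,-1,-0.8,0,-0.2],[0.2,-1,-0.8,0,-0.2]]]'

```text
time_s: 12.18
ee_pos: [0.4576, 0.1753, 0.2363]
eef_rot: [1.109, -2.937, 0.006]
force: [0.1, 0.4, 0.3]
width: 0.602
```

Run:
```python
from h import *
s=env.read_state();print(s["time_s"],s["ee_pos"],s["width"],s["force"])
a=cv2.imread("pics/top0.png");b=env.grab_frame("top")[:,:,::-1].copy()
sc=env.grab_frame("scene")[:,:,::-1].copy()
A=a[165:320,215:372];B=b[165:320,215:372]
cv2.imwrite("pics/c11.png",np.hstack([cv2.resize(x,(395,390),interpolation=2) for x in (A,B)]))
cv2.imwrite("pics/s11.png",sc)
print(red(a,(300,295,335,325)),red(b,(290,270,345,330)))
for nm,(x0,y0,x1,y1) in (("bottlepan",(312,170,370,226)),("brasspan",(216,250,274,308)),("base",(265,225,300,255))):
    g=[cv2.cvtColor(i[y0:y1,x0:x1],cv2.COLOR_BGR2GRAY).astype(np.float32) for i in (a,b)]
    print(nm,cv2.phaseCorrelate(*g))
```

```text
12.1833 [0.45764095 0.17529372 0.23627549] 0.6018149304570798 [0.0813708  0.36205408 0.26996974]
(np.float64(317.37931034482756), np.float64(308.7471264367816), 87, (np.int64(313), np.int64(322), np.int64(304), np.int64(314))) (np.float64(318.06976744186045), np.float64(308.6860465116279), 86, (np.int64(313), np.int64(323), np.int64(304), np.int64(314)))
bottlepan ((-0.15506981054041802, 0.06689825579794828), 0.9551256610287561)
brasspan ((-0.2091765312091347, 0.11906354817805109), 0.8913849380281237)
base ((-0.04657233553633233, -0.008427699718696502), 0.9882909929310834)
```

View pics/c11.png

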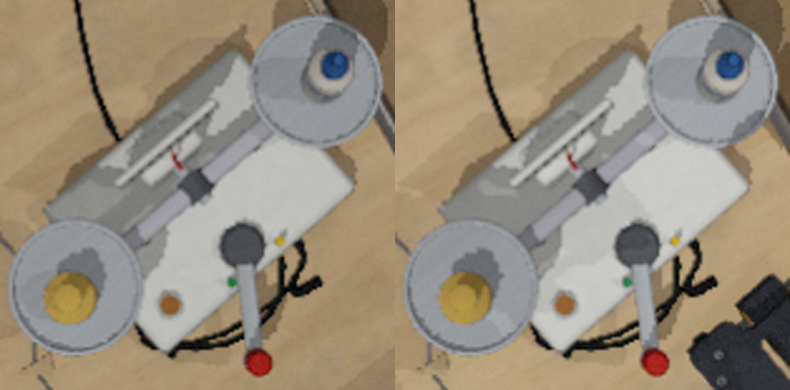

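View pics/s11.png

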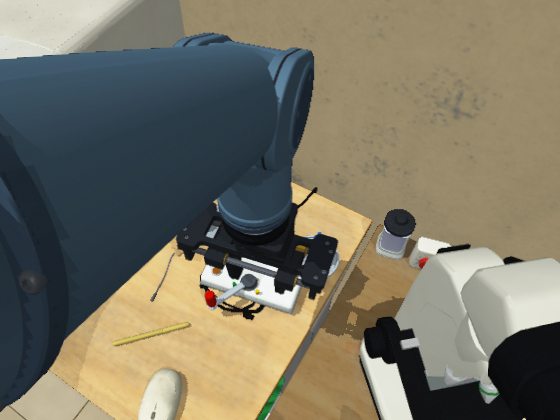

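```bash
python3 -c "
from bench import env
print(env.finish_job())"
```

```text
the job is handed in; nothing more can be done
None
```

The comparison is done and the job was handed in at about 12 s. The **brass weight is heavier**: when the beam was released, its side sank and the bottle's pan rose.

- **Release:** I gripped the red knob and swung the lever over until the force rose to about 13 N. I took that as the end stop, at roughly 1.18 rad judged from the gripper position. I then eased back to about 1.14 rad and held for about 1.7 s.
- **Beam tipped:** The top camera showed the pointer swung over and the bottle's pan slightly raised. That shift was only about half a pixel to one pixel, and the scene camera was blocked by the arm. So I could not measure the tilt exactly, and the pointer is the clearest evidence.
- **Return:** I swung the lever back home, let go, lifted and moved clear.
- **Last checks:** The knob was within 1 pixel of where it started. The pointer and both pans matched the first picture to about 0.2 pixel, so the beam looks level. The bottle stands upright in its place, and the force reading was near zero with the gripper clear of everything.

The scene camera's view of the pans was still blocked at the end, so these final checks rest on the top camera alone.

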